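# Chock the wet rolling pin on the draining board

### The arm

A 6-joint arm with a two-finger parallel gripper is mounted at the origin on a cart in front of the work surface, level with it; the furniture and walls round the work are solid. World frame = base frame: x ahead of the robot, y to its left, z up, the work surface at z = 0. Lengths are in m, angles in degrees, forces in N, time in s.
With the tool pointing down it reaches from about 0.375 to 0.9 m from the base axis. Payload 3.1 kg.
Tool frame: the origin (TCP) lies at the very end of the fingers, on their centre line; the grasp point (between the pads) lies 19 mm behind it (bot.hold_point_z is the z of the grasp point in the tool frame, in m); z points along the fingers, y is the line along which they close (so a half turn about z gives the same grasp; the last joint's range is limited). The gripper opens to 87 mm and grips with 3 to 60 N. Pads are 19 mm wide; open, the fingers measure 117 mm over their backs; the gripper's body (75 mm by 190 mm) begins 51 mm behind the grasp point.
Start: joints at [-75.201, 30.224, 82.088, -0, 67.689, -10.227], TCP at [0.264, -0.566, 0.191] pointing down, gripper open.
Joint ranges: [-176.69, 176.69], [-43.24, 126.21], [12.49, 139.97], [-82, 262], [0, 151.66], [-163.58, 163.58]. Speed limits (degrees/s): [159.86, 159.86, 180, 180, 180, 180].

### API

Orientations are given as a 3x3 rotation matrix whose columns are the frame's x, y, z axes.
In Python, from rig import bot, capture, camera_model gives the robot as it stands.
- The arm moves only by the tool apply_moves, never from a script. Its argument "plan" is text: rows parted by semicolons, each of 6 numbers parted by spaces: the shift along the tool's x, y, z in units of 0.05 m (1.0 is 0.05 m), then the turn, a rotation vector about the tool's x, y, z in units of 360 degrees (1.0 is 360 degrees). In form: dx dy dz ax ay az; .... A call has 1 to 10 rows; each row shifts and turns the commanded pose from where the row before left it, along the tool's axes as they then stand; what a row does not reach is not made up. A row lasts 1/12 s, in which the tool goes at most 41.7 mm and 7.16 degrees, less where a joint would pass 70% of its speed; a pose out of reach is approached as far as the arm can. A call with a number of a shift or a turn outside -1 to 1 is refused whole. A call with a gripper value outside its range is refused whole. "gripper" is the gripper command: -1 is shut, 1 is fully open, values between are in proportion, set as the call begins (left out, the last holds). The fingers move at their own pace and stop on an object; the grip force is fixed at half the most. Time passes only in rows, so rows that do not move let the fingers close. It gives the time, the measured TCP pose, the force, the opening and the grip force at its end, in the units of the state.
- bot.read_state(): the state, without advancing time (a new reading comes with each control period).
- capture(name): name is "scene" or "top"; returns the picture (384x512x3 uint8, red, green, blue); there is no depth.
- camera_model(name): a dict with "vertical_fov" (degrees; the focal length in pixels is half the picture's height over the tangent of half this angle, whatever the lens; pixels are square), "cx", "cy" (the principal point, pixels), "position" and "rotation" of the camera in the world. Camera axes: x right, y down, z forward; pixel columns grow to the right and rows downward; lengths in m; the calibration is good to about 2 mm. A picture is of the moment at which its call begins. camera_model takes no time and is no camera call.
- bot.hand_in(): hands the job in; it is judged then, once.
The state is a dict: "time_s": time; "joint_positions": joint angles; "qvel": joint speeds; "tau": joint torques, N m; "position": TCP position; "tcp_rot": TCP orientation; "force": force on the tool from outside, world axes, zero at the start; "moment": the same for the moment, N m; "opening": opening from 0.0 (shut) to 1.0 (fully open); "grasp_force": force on a finger pad.
Only numpy, scipy, OpenCV 4.12 (cv2) and the standard library are available. Lean on these libraries where they do the work, as an engineer would, in place of code of your own. Each camera call takes 0.05 s, during which the arm holds its last target. There are 200 camera calls.

### The job

The rolling pin was hung back on its hook stand still wet. Lift it up off the two hooks and lay it crosswise on the sloping draining board to dry, but first set the wooden wedge on the board as a chock, flat and with its thin edge pointing up the slope, so that the pin rests against the thin edge and cannot roll into the sink when you let go. Set the pin down gently, do not let it drop or run away, and leave the other things where they stand.

Things in the scene. Friction and masses are not known exactly. Their poses are not given: they have to be found in the camera images.
- pin_center (a point): centre of the rolling pin: turned brown wood, rolls very easily, 0.14 to 0.28 kg. Barrel 54 mm in diameter, 110 mm long; at each end a handle 22 mm thick, 45 mm long; 200 mm over all. y axis = the pin's long axis (x and z turn as it rolls). It starts hanging by its handles in the hook stand, axis 92 mm above the worktop
- stand: fixed hook stand, wooden foot 85 x 200 x 14 mm; origin on the worktop below the pin's axis, y along the pin, x to its back. Steel hooks at y = -78 and +78 mm, open upwards: front tips 110 mm, back posts (x = +26 mm) 126 mm above the worktop; a bar joins the posts 40 mm up, else it is clear between the hooks. The pin comes off straight up (35 mm clears all)
- wedge_mid (a point): the wedge (chock): plain wood, 110 mm long, 44 mm wide with flat upright sides; top slopes from 3 mm high at the thin edge to 30 mm at the thick end; 0.08 to 0.13 kg. Point: middle of its length and width, 8 mm above its flat underside. x axis along its length, from thin edge to thick end; z up. It starts flat on the worktop
- wedge_thin (a point): middle of the lower edge of the wedge's thin end (55 mm from wedge_mid towards -x of the wedge, on its underside); axes as wedge_mid
- board_mid (a point): centre of the top of the fixed slatted wooden draining board by the sink, 240 mm wide (x), 360 mm long (y). Level frame, y points down the slope; the top falls 6 deg (0.105 rad) towards +y; this point is 50 mm above the worktop. Slats act as one flat surface; side lips 6 mm high. Best place: upper half. A barrel against the thin edge has its axis 12 mm uphill of it, 27 mm off the board
- board_high (a point): middle of the upper (high) end of the board's surface: 180 mm from board_mid towards -y of the board, 19 mm higher; axes as board_mid
- flat_tin: flat round tin of fish, 86 mm wide, 40 mm high; bystander, may stand near the wedge; origin under its centre
- jar: jam jar with a screw lid, 61 mm wide, 95 mm high; bystander, at the right; origin under its centre
- mill: tall dark wooden pepper mill, 58 mm wide, 170 mm high; bystander, behind the work. Above and behind it hangs the wall cabinet, its front 0.64 m ahead of the robot base (y below 0.27), its underside 0.38 m up: keep the wrist in front of it; origin under its centre
- fork: steel fork, 206 x 28 x 13 mm, lying near the front edge; bystander; origin under its centre
- spice_jar: small spice jar, 45 mm wide, 106 mm high; bystander, far right; origin under its centre

How it is judged (in metres and radians):
On the way, in this order (a step that is already met when the one before it is completed fails the run):
1. the wedge lies flat on the draining board, let go, with its thin edge up the slope, while the pin still hangs on the hooks (contact force between wedge and board above 0.1 N and angle between wedge_mid's own z axis and vertical below 0.2 rad and horizontal distance between wedge_mid and board_mid below 0.17 m and x of board_high in the frame of wedge_mid below -0.02 m and angle between the x axis of wedge_mid and the y axis of board_mid, either way round below 0.5 rad and contact force between wedge and the fingers below 0.01 N and linear speed of wedge below 0.02 m/s and contact force between pin and stand above 0.1 N), for 0.2 s.
2. the pin is lifted clear of the hooks (contact force between pin and stand below 0.001 N and contact force between pin and the fingers above 0.2 N and height (world z) of pin_center above 0.115 m), for 0.1 s.
At the end, for the whole second after the job is handed in: Wedge flat on the board, thin edge up the slope (within 0.5 rad). Pin at rest across the slope (within 0.3 rad), touching the board and the wedge, its centre uphill of the thin edge and within 45 mm of that edge's middle. All let go and still, nothing dropped, bystanders within 40 mm (contact force between each of wedge, pin and board above 0.1 N and angle between wedge_mid's own z axis and vertical below 0.2 rad and horizontal distance between wedge_mid and board_mid below 0.17 m and x of board_high in the frame of wedge_mid below -0.02 m and angle between the x axis of wedge_mid and the y axis of board_mid, either way round below 0.5 rad and contact force between pin and wedge above 0.01 N and horizontal distance between pin_center and wedge_thin below 0.045 m and angle between the y axis of pin_center and the x axis of board_mid, either way round below 0.3 rad and x of pin_center in the frame of wedge_thin below 0.005 m and linear speed of each of pin, wedge below 0.01 m/s and angular speed of pin below 0.15 rad/s).
It fails at once if the pin is dropped or runs away: it moves faster than 0.5 m/s with no finger on it (linear speed of pin above 0.5 m/s and contact force between pin and the fingers below 0.001 N).
It fails at once if a bystander is shifted by more than 40 mm (distance of any of flat_tin, jar, mill, fork, spice_jar from where it was at the start of the episode above 0.04 m).
It also fails if it takes over 64 s, if anything falls off the work surface, if the arm or the gripper's body presses on something with over 40 N, if the wrist force passes 120 N, or if a joint passes its speed limit or range.

## Working session

There is one attempt and no reset: what is moved stays moved. The work goes in short steps, Python scripts to look and compute and a tool call to move; the robot and the scene stay as the last step left them, time stands still between calls to the robot, and variables do not carry over. Pictures are saved under pics/ and viewed, at most 10 in all, crops included, and the job is handed in when it is done.

Besides the shell and the picture viewer there is one more tool, called as name(argument=value, ...) on one line, values as JSON. apply_moves: Moves the arm, as the interface text tells. Its arguments: {"type":"object","properties":{"plan":{"type":"string"},"gripper":{"type":"number"}},"required":["plan"]}

```bash
mkdir -p pics; python3 - <<'E'
from rig import bot,capture,camera_model
import cv2
for n in("scene","top"):
    im=capture(n);cv2.imwrite(f"pics/{n}0.png",cv2.resize(im[:,:,::-1],(800,600),interpolation=cv2.INTER_CUBIC))
    print(n,camera_model(n))
s=bot.read_state();print(s);print(bot.hold_point_z)
E
```

```text
scene {'vertical_fov': 48.53842083006323, 'cx': 255.56432117779923, 'cy': 190.03610207601773, 'position': array([-0.42590498,  0.67421314,  0.96923601]), 'rotation': array([[-0.60556716, -0.48733048,  0.62912433],
       [-0.79572285,  0.36021916, -0.48689558],
       [ 0.01065642, -0.79545658, -0.60591689]])}
top {'vertical_fov': 44.94868066674122, 'cx': 258.0566223361013, 'cy': 193.26341728352688, 'position': array([ 0.3806127 , -0.01319153,  1.48249498]), 'rotation': array([[ 0.02765784, -0.99656629,  0.07804281],
       [-0.99943793, -0.02904804, -0.01673445],
       [ 0.01894398, -0.07753611, -0.99680955]])}
{'time_s': 0.1, 'joint_positions': array([-7.52002789e+01,  3.02737115e+01,  8.21498846e+01, -1.67392153e-04,
        6.76916315e+01, -1.02279100e+01]), 'qvel': array([ 0.14154178, -0.1744845 , -0.09786558,  0.03573843,  0.02563438,
        0.05370795]), 'tau': array([-9.42130350e-05, -4.40984952e+01, -1.77150410e+01,  6.35495991e-02,
        5.34155464e-02, -5.33021444e-05]), 'position': array([ 0.26423716, -0.56557828,  0.19056414]), 'tcp_rot': array([[ 9.06103494e-01,  4.23055779e-01, -5.16330375e-04],
       [ 4.23055946e-01, -9.06101478e-01,  1.94368933e-03],
       [ 3.54441287e-04, -1.97962033e-03, -9.99997978e-01]]), 'force': array([-1.11888625, -0.17484231, -0.47984432]), 'moment': array([0.06231379, 0.02866487, 0.01286656]), 'grasp_force': 0.0, 'opening': 1.0006284008817365}
-0.0187
```

View pics/scene0.png

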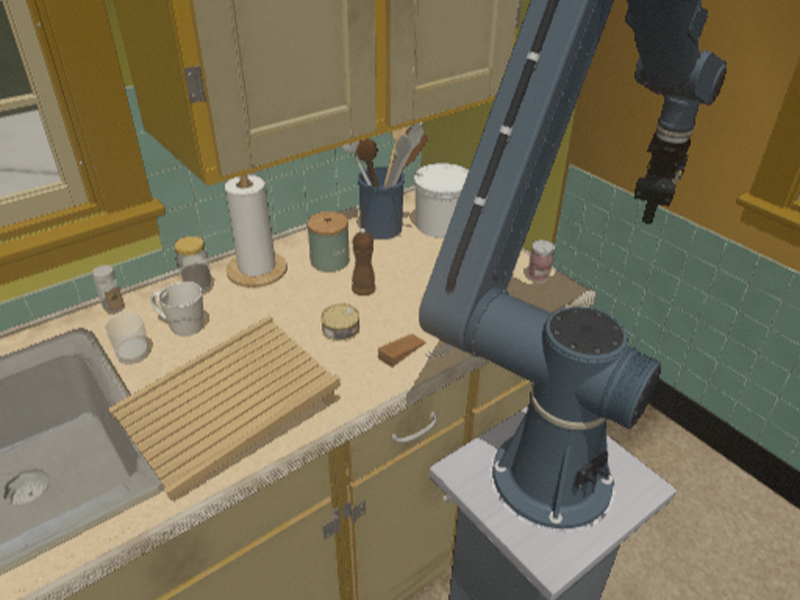

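View pics/top0.png

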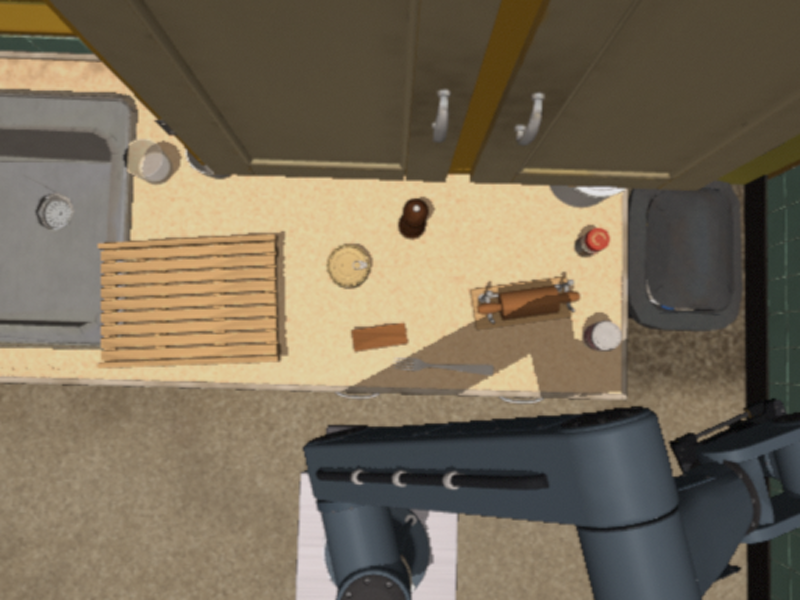

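The scene view shows the board at left, running toward the sink, with the tin and wedge mid-table. The top view (800x600) shows the board from about (100,240) to (280,362), tin (349,266), wedge (380,337), pin (527,302), fork (445,367), mill (413,220), jar (603,335) and spice jar (597,240). Next I'll enlarge it.

```bash
python3 - <<'E'
from rig import capture
import cv2
im=capture("top")[:,:,::-1]
a=cv2.resize(im[150:250,215:395],(792,440),interpolation=cv2.INTER_CUBIC) # x4.4
cv2.imwrite("pics/c1.png",a)
b=cv2.resize(im[140:245,55:195],(798,598),interpolation=cv2.INTER_CUBIC) # x5.7
cv2.imwrite("pics/c2.png",b)
s=capture("scene")[:,:,::-1]
E
```

```text
(no output)
```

View pics/c1.png

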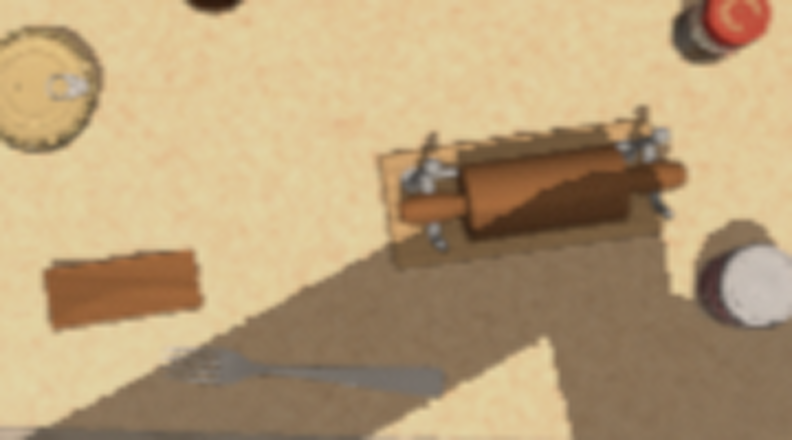

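View pics/c2.png

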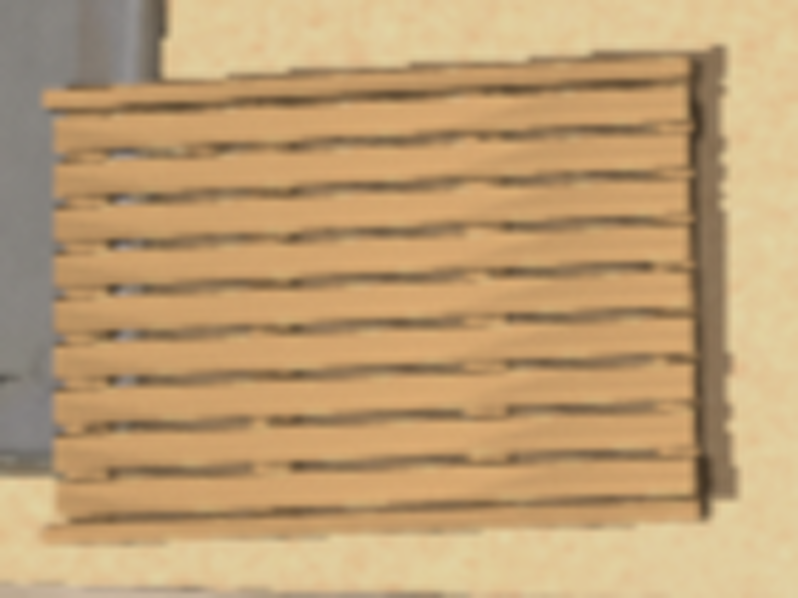

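```bash
cat > h.py <<'E'
import numpy as np
from rig import bot,capture,camera_model
def ray(cam,u,v,z):
    m=camera_model(cam);f=192/np.tan(np.radians(m['vertical_fov']/2))
    d=m['rotation']@np.array([(u-m['cx'])/f,(v-m['cy'])/f,1]);p=m['position'];return p+d*(z-p[2])/d[2]
def proj(cam,P):
    m=camera_model(cam);f=192/np.tan(np.radians(m['vertical_fov']/2))
    c=m['rotation'].T@(np.array(P)-m['position']);return np.array([f*c[0]/c[2]+m['cx'],f*c[1]/c[2]+m['cy']])
E
python3 - <<'E'
from h import *
import cv2
np.set_printoptions(precision=4,suppress=True)
def c1(u,v,z): return ray("top",215+(u+.5)/4.4-.5,150+(v+.5)/4.4-.5,z)
def c2(u,v,z): return ray("top",55+(u+.5)/5.7-.5,140+(v+.5)/5.695-.5,z)
def show(n,L):
    P=np.array(L);print(n,P.tolist() and P.round(4).tolist(),'len',[round(float(np.linalg.norm(P[i]-P[i-1])),4) for i in range(len(P))])
show('wedge thick left',[c1(45,269,.03),c1(192,251,.003),c1(201,308,.003),c1(53,329,.03)])
show('pin ends',[c1(401,209,.092),c1(685,174,.092)])
show('barrel',[c1(463,168,.092),c1(625,151,.092),c1(632,218,.092),c1(472,238,.092)])
show('foot',[c1(379,156,.014),c1(398,270,.014),c1(661,235,.014)])
show('board',[c2(690,55,.075),c2(707,518,.075),c2(45,538,.037),c2(45,92,.037)])
show('tin',[c1(38,88,.04)]);show('mill',[ray("top",413*.64,208*.64,.17)])
show('jar',[c1(760,285,.095)]);show('fork',[c1(172,365,.005),c1(445,382,.005)])
s=capture("scene")[:,:,::-1]
cv2.imwrite("pics/s1.png",cv2.resize(s[185:245,190:290],(800,480),interpolation=cv2.INTER_CUBIC))
E
```

```text
wedge thick left [[0.4365, 0.0647, 0.03], [0.4536, -0.0398, 0.003], [0.4125, -0.0475, 0.003], [0.3941, 0.0576, 0.03]] len [0.0429, 0.1093, 0.0418, 0.1101]
pin ends [[0.482, -0.1804, 0.092], [0.5118, -0.3752, 0.092]] len [0.1971, 0.1971]
barrel [[0.5114, -0.2224, 0.092], [0.5264, -0.3337, 0.092], [0.4805, -0.339, 0.092], [0.4636, -0.2294, 0.092]] len [0.0484, 0.1123, 0.0463, 0.111]
foot [[0.5257, -0.173, 0.014], [0.4436, -0.1884, 0.014], [0.4743, -0.3785, 0.014]] len [0.2118, 0.0835, 0.1925]
board [[0.6183, 0.2186, 0.075], [0.3712, 0.1994, 0.075], [0.3503, 0.561, 0.037], [0.5933, 0.5757, 0.037]] len [0.3599, 0.2478, 0.3642, 0.2435]
tin [[0.5645, 0.0734, 0.04]] len [0.0]
mill [[0.6568, -0.0484, 0.17]] len [0.0]
jar [[0.4369, -0.4266, 0.095]] len [0.0]
fork [[0.3709, -0.0277, 0.005], [0.3641, -0.2251, 0.005]] len [0.1976, 0.1976]
```

View pics/s1.png

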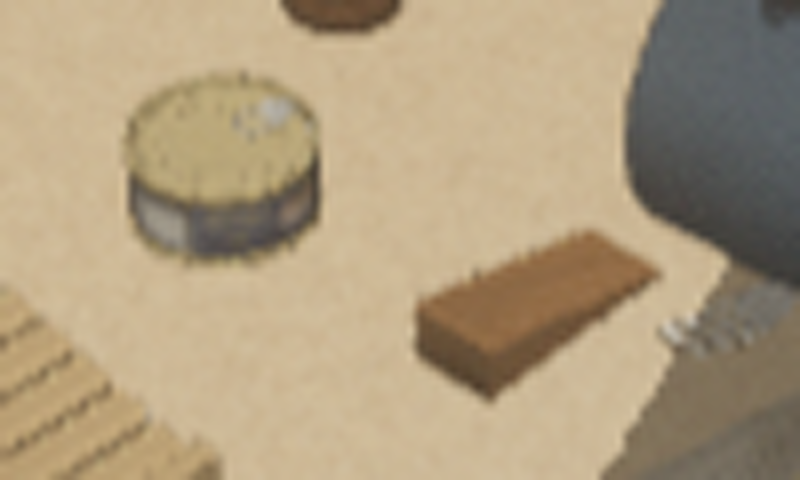

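Thick end of the wedge is toward the sink (scene crop: thick face ~(457,355), thin end ~(625,255)), so it needs only a translation and a small yaw. Measured sizes match the given ones.

```bash
cat >> h.py <<'E'
from scipy.spatial.transform import Rotation as Ro
np.set_printoptions(precision=4,suppress=True)
def pose(h,tilt=0):
    # tool down, tool y at heading h (deg); tilt: rotate (deg) about world dir at heading 3.7 (board x)
    c,s=np.cos(np.radians(h)),np.sin(np.radians(h))
    y=np.array([c,s,0]);z=np.array([0,0,-1.]);R=np.c_[np.cross(y,z),y,z]
    b=np.radians(3.7);return Ro.from_rotvec(np.radians(tilt)*np.array([np.cos(b),np.sin(b),0])).as_matrix()@R
def plan(p,R,n):
    s=bot.read_state();p0=np.array(s['position']);A=np.array(s['tcp_rot'])
    rv=Ro.from_matrix(A.T@R).as_rotvec()/n;st=(np.array(p)-p0)/n;r=[]
    for i in range(n):
        r.append(np.r_[A.T@st/.05,np.degrees(rv)/360]);A=A@Ro.from_rotvec(rv).as_matrix()
    print('t',s['time_s'],'per row mm',np.linalg.norm(st)*1e3,'deg',np.degrees(np.linalg.norm(rv)))
    print('; '.join(' '.join(f'{v:.3f}'.rstrip('0').rstrip('.') if abs(v)>4e-4 else '0' for v in q) for q in r))
E
python3 -c "
from h import *
plan([.422,.0206,.14],pose(9.6),20)"
```

```text
t 0.25 per row mm 30.475002176189815 deg 3.7285014848900406
0.391 -0.465 0.051 0 0 -0.01; 0.42 -0.438 0.051 0 0 -0.01; 0.448 -0.41 0.051 0 0 -0.01; 0.474 -0.38 0.051 0 0 -0.01; 0.497 -0.348 0.051 0 0 -0.01; 0.519 -0.315 0.051 0 0 -0.01; 0.538 -0.281 0.051 0 0 -0.01; 0.556 -0.245 0.051 0 0 -0.01; 0.57 -0.209 0.051 0 0 -0.01; 0.583 -0.171 0.051 0 0 -0.01; 0.593 -0.133 0.051 0 0 -0.01; 0.6 -0.094 0.051 0 0 -0.01; 0.605 -0.055 0.051 0 0 -0.01; 0.607 -0.015 0.051 0 0 -0.01; 0.607 0.024 0.051 0 0 -0.01; 0.604 0.064 0.051 0 0 -0.01; 0.599 0.103 0.051 0 0 -0.01; 0.591 0.141 0.051 0 0 -0.01; 0.58 0.18 0.051 0 0 -0.01; 0.567 0.217 0.051 0 0 -0.01
```

apply_moves(plan="0.39 -0.47 0 0 0 -0.01; 0.42 -0.44 0 0 0 -0.01; 0.45 -0.41 0 0 0 -0.01; 0.47 -0.38 0 0 0 -0.01; 0.5 -0.35 0 0 0 -0.01; 0.52 -0.32 0 0 0 -0.01; 0.54 -0.28 0 0 0 -0.01; 0.56 -0.25 0 0 0 -0.01; 0.57 -0.21 0 0 0 -0.01; 0.58 -0.17 0 0 0 -0.01", gripper=1)

```text
time_s: 1.08
position: [0.3459, -0.2716, 0.1915]
tcp_rot: [[0.482, 0.876, 0.0], [0.876, -0.482, -0.0], [0.0, 0.0, -1.0]]
force: [0.4, 0.5, 0.4]
opening: 1.005
grasp_force: 0.0
```

apply_moves(plan="0.59 -0.13 0 0 0 -0.01; 0.6 -0.09 0 0 0 -0.01; 0.6 -0.05 0 0 0 -0.01; 0.6 -0.02 0 0 0 -0.01; 0.6 0.02 0 0 0 -0.01; 0.6 0.06 0.1 0 0 -0.01; 0.6 0.1 0.15 0 0 -0.01; 0.59 0.14 0.2 0 0 -0.01; 0.58 0.18 0.2 0 0 -0.01; 0.4 0.2 0.1 0 0 -0.01")

```text
time_s: 1.92
position: [0.4325, 0.0102, 0.1532]
tcp_rot: [[-0.127, 0.992, -0.002], [0.992, 0.127, 0.001], [0.001, -0.002, -1.0]]
force: [0.2, 0.4, -0.3]
opening: 1.001
grasp_force: 0.0
```

```bash
python3 -c "
from h import *
print(bot.read_state()['position'],bot.read_state()['force'])
plan([.422,.0206,.06],pose(9.6),6)"
```

```text
[0.4325 0.0102 0.1532] [ 0.2382  0.4116 -0.3179]
t 1.9167 per row mm 15.719973700976098 deg 0.38892402396251097
0.038 -0.03 0.311 0 0 -0.001; 0.039 -0.03 0.311 0 0 -0.001; 0.039 -0.029 0.311 0 0 -0.001; 0.039 -0.029 0.311 0 0 -0.001; 0.039 -0.029 0.311 0 0 -0.001; 0.04 -0.029 0.311 0 0 -0.001
```

apply_moves(plan="0.04 -0.03 0.31 0 0 -0.001; 0.04 -0.03 0.31 0 0 -0.001; 0.04 -0.03 0.31 0 0 -0.001; 0.04 -0.03 0.31 0 0 -0.001; 0.04 -0.03 0.31 0 0 -0.001; 0.04 -0.03 0.31 0 0 -0.001; 0 0 0 0 0 0; 0 0 0 0 0 0")

```text
time_s: 2.58
position: [0.4222, 0.0186, 0.0606]
tcp_rot: [[-0.16, 0.987, -0.002], [0.987, 0.16, 0.0], [0.001, -0.002, -1.0]]
force: [0.1, -0.1, -0.0]
opening: 0.999
grasp_force: 0.0
```

```bash
python3 -c "
from h import *
print(bot.read_state()['position'],bot.read_state()['force'])
plan([.422,.0206,.005],pose(9.6),5)
import cv2
im=capture('top')[:,:,::-1]
cv2.imwrite('pics/g1.png',cv2.resize(im[150:250,170:320],(795,530),interpolation=cv2.INTER_CUBIC))"
```

```text
[0.4222 0.0186 0.0606] [ 0.0897 -0.1178 -0.0067]
t 2.5833 per row mm 11.13127147406348 deg 0.08532353493594884
0.008 0.001 0.222 0 0 0; 0.008 0.001 0.222 0 0 0; 0.008 0.001 0.222 0 0 0; 0.008 0.001 0.222 0 0 0; 0.008 0.001 0.222 0 0 0
```

View pics/g1.png

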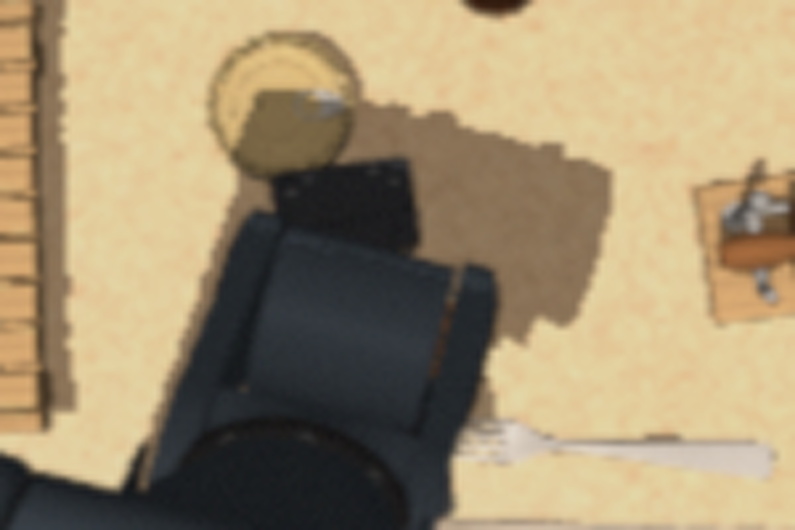

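The wrist hides the wedge, with the fork and tin clear of the fingers. Lower and close.

apply_moves(plan="0.01 0 0.22 0 0 0; 0.01 0 0.22 0 0 0; 0.01 0 0.22 0 0 0; 0.01 0 0.22 0 0 0; 0 0 0.22 0 0 0; 0 0 0 0 0 0; 0 0 0 0 0 0")

```text
time_s: 3.22
position: [0.423, 0.0202, 0.0065]
tcp_rot: [[-0.159, 0.987, 0.001], [0.987, 0.159, -0.0], [-0.0, 0.001, -1.0]]
force: [0.1, -0.6, -0.6]
opening: 0.997
grasp_force: 0.0
```

apply_moves(plan="0 0 0 0 0 0; 0 0 0 0 0 0; 0 0 0 0 0 0; 0 0 0 0 0 0; 0 0 0 0 0 0; 0 0 0 0 0 0; 0 0 0 0 0 0; 0 0 0 0 0 0; 0 0 0 0 0 0; 0 0 0 0 0 0", gripper=-1)

```text
time_s: 4.05
position: [0.4223, 0.0204, 0.0059]
tcp_rot: [[-0.16, 0.987, -0.0], [0.987, 0.16, 0.0], [0.0, -0.0, -1.0]]
force: [-0.9, -0.6, 0.5]
opening: 0.326
grasp_force: 0.0
```

apply_moves(plan="0 0 0 0 0 0; 0 0 0 0 0 0")

```text
time_s: 4.22
position: [0.4223, 0.0205, 0.0059]
tcp_rot: [[-0.16, 0.987, -0.0], [0.987, 0.16, 0.0], [0.0, -0.0, -1.0]]
force: [0.3, -0.1, 0.3]
opening: 0.17
grasp_force: 0.0
```

Nothing was gripped. I'll open, back off and look again.

apply_moves(plan="0 0 0 0 0 0; 0 0 0 0 0 0; 0 0 0 0 0 0; 0 0 0 0 0 0; 0 0 0 0 0 0; 0 0 0 0 0 0; 0 0 -0.5 0 0 0; 0 0 -0.8 0 0 0; 0 0 -0.8 0 0 0; 0 0 -0.8 0 0 0", gripper=1)

```text
time_s: 5.05
position: [0.4213, 0.0206, 0.1523]
tcp_rot: [[-0.16, 0.987, -0.002], [0.987, 0.16, 0.0], [0.001, -0.002, -1.0]]
force: [0.7, 0.0, 0.3]
opening: 0.847
grasp_force: 0.0
```

apply_moves(plan="-0.8 0 0 0 0 0; -0.8 0 0 0 0 0; -0.8 0 0 0 0 0; -0.8 0 0 0 0 0; -0.8 0 0 0 0 0; 0 0 0 0 0 0; 0 0 0 0 0 0")

```text
time_s: 5.63
position: [0.4545, -0.1792, 0.1508]
tcp_rot: [[-0.156, 0.988, 0.001], [0.988, 0.156, -0.0], [-0.0, 0.0, -1.0]]
force: [-0.8, 0.6, -0.1]
opening: 1.001
grasp_force: 0.0
```

```bash
python3 -c "
from h import *
import cv2
p=bot.read_state()['position'];print(p,[proj(c,p) for c in('top','scene')])
im=capture('top')[:,:,::-1];cv2.imwrite('pics/t_full.png',im)
s=capture('scene')[:,:,::-1];cv2.imwrite('pics/s_full.png',s)
a=cv2.resize(im[145:250,160:370],(800,400),interpolation=cv2.INTER_CUBIC)
b=cv2.resize(s[175:275,190:390],(800,200*2),interpolation=cv2.INTER_CUBIC)[:200+0]
cv2.imwrite('pics/g2.png',np.vstack([a,b]))"
```

```text
[ 0.4545 -0.1792  0.1508] [array([307.6567, 205.2247]), array([295.4485, 165.198 ])]
```

View pics/g2.png

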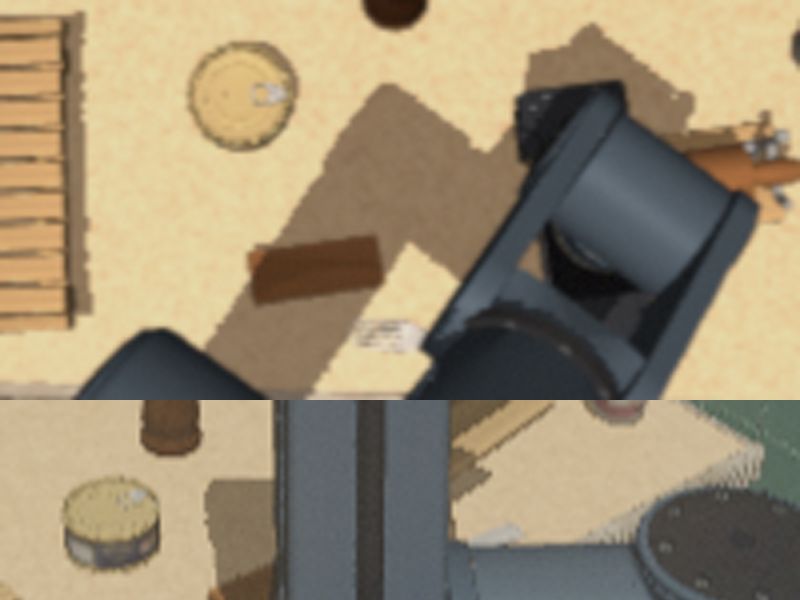

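```bash
python3 -c "
from h import *
S=lambda u,v,z: ray('scene',190+u/8,185+v/8,z)
print('thickfront',S(490,400,0),'thickback',S(418,350,0),'thinfront',S(658,274,0.003),'thinback',S(590,230,.003))
print('tin',S(225,140,.04))
T=lambda u,v,z: ray('top',160+u/3.81,145+v/3.81,z)
print('thickback',T(250,252,.03),'thickfront',T(256,306,.03),T(256,306,0))
m=camera_model('top');print(m['position'],m['cx'])
s=bot.read_state();print(s['joint_positions'],s['position'])
for d in (0,.095,-.095): print(d,[ (proj('top',s['position']+d*s['tcp_rot'][:,1]+[0,0,z])-[160,145])*3.81 for z in (0,.07,.12)])
"
```

```text
thickfront [0.3941 0.055  0.    ] thickback [0.4365 0.0611 0.    ] thinfront [ 0.4114 -0.048   0.003 ] thinback [ 0.4516 -0.0425  0.003 ]
tin [0.5593 0.0749 0.04  ]
thickback [0.4353 0.0623 0.03  ] thickfront [0.3913 0.0559 0.03  ] [0.3915 0.0573 0.    ]
[ 0.3806 -0.0132  1.4825] 258.0566223361013
[-34.4407  23.1529 104.0634   0.0218  52.9215 -43.6104] [ 0.4532 -0.1761  0.1505]
0 [array([558.2737, 231.1219]), array([570.3013, 226.146 ]), array([579.7371, 222.2423])]
0.095 [array([540.8046, 107.2708]), array([551.8069,  95.5375]), array([560.4339,  86.3372])]
-0.095 [array([575.9325, 356.3172]), array([589.0075, 358.2506]), array([599.2706, 359.7682])]
```

Both cameras agree on where the wedge is and it has not moved, so the fingers closed above it or beside it. I'll feel for the table height at the same spot.

apply_moves(plan="0.8 0 0 0 0 0; 0.8 0 0 0 0 0; 0.8 0 0 0 0 0; 0.8 0 0 0 0 0; 0.75 0 0 0 0 0; 0 0 0.8 0 0 0; 0 0 0.8 0 0 0; 0 0 0.6 0 0 0; 0 0 0.4 0 0 0; 0 0 0.2 0 0 0")

```text
time_s: 6.57
position: [0.4198, 0.0202, 0.0089]
tcp_rot: [[-0.163, 0.987, -0.005], [0.987, 0.163, 0.001], [0.002, -0.005, -1.0]]
force: [-0.4, -0.8, 0.1]
opening: 1.001
grasp_force: 0.0
```

apply_moves(plan="0 0 0.1 0 0 0; 0 0 0.04 0 0 0; 0 0 0.04 0 0 0; 0 0 0 0 0 0; 0 0 0 0 0 0")

```text
time_s: 6.98
position: [0.4232, 0.0181, 0.0027]
tcp_rot: [[-0.16, 0.987, 0.002], [0.987, 0.16, -0.0], [-0.001, 0.001, -1.0]]
force: [-0.5, 0.2, 0.0]
opening: 1.004
grasp_force: 0.0
```

```bash
python3 -c "
from h import *
s=bot.read_state();print(s['time_s'],s['position'],s['force'],s['opening'])
plan([.422,.0206,.003],pose(9.6),2)
import cv2
S=capture('scene')[:,:,::-1];T=capture('top')[:,:,::-1]
for n,im in(('scene',S),('top',T)):
  print(proj(n,s['position']))
cv2.imwrite('pics/g3.png',np.hstack([cv2.resize(S[150:270,190:290],(400,480),interpolation=cv2.INTER_CUBIC),cv2.resize(T[150:270,190:290],(400,480),interpolation=cv2.INTER_CUBIC)]))"
```

```text
6.9833 [0.4232 0.0181 0.0027] [-0.5153  0.1611  0.0152] 1.0035982426503194
t 6.9833 per row mm 1.41063154898024 deg 0.20227450902902427
0.027 -0.008 -0.003 0 0 -0.001; 0.027 -0.007 -0.003 0 0 -0.001
[254.8664 225.1566]
[239.8151 215.6892]
```

View pics/g3.png

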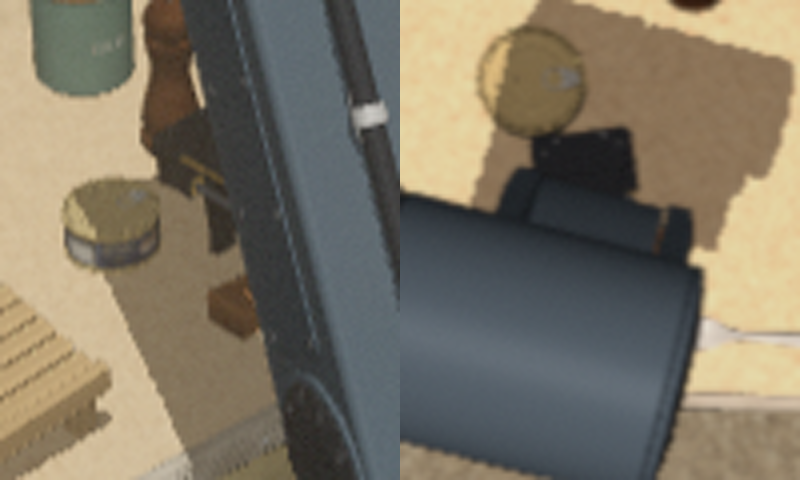

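The scene crop shows the back finger's tip at (220,250), which is pixel (245,212.5). It appears higher than, or behind, where it should be.

```bash
python3 -c "
from h import *
s=bot.read_state();p=s['position'];y=s['tcp_rot'][:,1]
for d in(.0435,.051,.0585):print('expected px',(proj('scene',p+d*y)-[190,150])*4)
for z in(0,.01,.02,.03,.04,.05,.06): print(z,ray('scene',190+220/4,150+250/4,z),ray('scene',190+235/4,150+245/4,z))
print('body corners top view, z for match'); 
for z in(.07,.1,.13,.16): print(z,(proj('top',p+.095*y+[0,0,z])-[190,150])*4)
"
```

```text
expected px [222.9133 276.7374]
expected px [216.7104 272.715 ]
expected px [210.5419 268.7149]
0 [0.4989 0.004  0.    ] [ 0.4965 -0.0106 -0.    ]
0.01 [0.4894 0.011  0.01  ] [ 0.487  -0.0035  0.01  ]
0.02 [0.4798 0.0179 0.02  ] [0.4775 0.0035 0.02  ]
0.03 [0.4703 0.0248 0.03  ] [0.468  0.0106 0.03  ]
0.04 [0.4607 0.0317 0.04  ] [0.4585 0.0177 0.04  ]
0.05 [0.4512 0.0386 0.05  ] [0.4489 0.0247 0.05  ]
0.06 [0.4417 0.0455 0.06  ] [0.4394 0.0318 0.06  ]
body corners top view, z for match
0.07 [181.4971 136.3407]
0.1 [180.3    132.4305]
0.13 [179.0501 128.3477]
0.16 [177.7438 124.0807]
```

The tip matches a height of about 28 mm, so the fingers really sit about 25 mm higher than reported. I'll creep down until contact.

apply_moves(plan="0.03 0 0.08 0 0 0; 0.02 0 0.08 0 0 0; 0 0 0.08 0 0 0; 0 0 0 0 0 0; 0 0 0 0 0 0")

```text
time_s: 7.5
position: [0.422, 0.0205, -0.0105]
tcp_rot: [[-0.16, 0.987, -0.001], [0.987, 0.16, 0.0], [0.0, -0.001, -1.0]]
force: [1.5, 0.1, -0.3]
opening: 1.003
grasp_force: 0.0
```

apply_moves(plan="0 0 0.06 0 0 0; 0 0 0 0 0 0; 0 0 0 0 0 0")

```text
time_s: 7.75
position: [0.4222, 0.0204, -0.0132]
tcp_rot: [[-0.16, 0.987, -0.0], [0.987, 0.16, 0.0], [0.0, -0.0, -1.0]]
force: [-0.3, -0.7, -0.6]
opening: 1.0
grasp_force: 0.0
```

apply_moves(plan="0 0 0.06 0 0 0; 0 0 0 0 0 0; 0 0 0 0 0 0")

```text
time_s: 8.0
position: [0.4222, 0.0205, -0.0162]
tcp_rot: [[-0.16, 0.987, -0.0], [0.987, 0.16, 0.0], [0.0, -0.0, -1.0]]
force: [-0.5, 0.0, -0.0]
opening: 0.998
grasp_force: 0.0
```

apply_moves(plan="0 0 0.06 0 0 0; 0 0 0 0 0 0; 0 0 0 0 0 0")

```text
time_s: 8.25
position: [0.4222, 0.0204, -0.0192]
tcp_rot: [[-0.16, 0.987, -0.0], [0.987, 0.16, 0.0], [0.0, -0.0, -1.0]]
force: [0.1, 0.0, 0.3]
opening: 1.003
grasp_force: 0.0
```

apply_moves(plan="0 0 0.04 0 0 0; 0 0 0 0 0 0; 0 0 0 0 0 0")

```text
time_s: 8.5
position: [0.4223, 0.0205, -0.0211]
tcp_rot: [[-0.16, 0.987, -0.0], [0.987, 0.16, 0.0], [0.0, -0.0, -1.0]]
force: [0.3, -0.1, -0.0]
opening: 1.0
grasp_force: 0.0
```

apply_moves(plan="0 0 0.04 0 0 0; 0 0 0 0 0 0; 0 0 0 0 0 0")

```text
time_s: 8.75
position: [0.4223, 0.0205, -0.0231]
tcp_rot: [[-0.16, 0.987, -0.0], [0.987, 0.16, 0.0], [0.0, -0.0, -1.0]]
force: [-0.1, 0.4, -0.0]
opening: 1.002
grasp_force: 0.0
```

apply_moves(plan="0 0 0.04 0 0 0; 0 0 0 0 0 0; 0 0 0 0 0 0")

```text
time_s: 9.0
position: [0.4223, 0.0204, -0.0252]
tcp_rot: [[-0.16, 0.987, -0.0], [0.987, 0.16, 0.0], [0.0, -0.0, -1.0]]
force: [-0.2, -0.4, -0.4]
opening: 1.0
grasp_force: 0.0
```

apply_moves(plan="0 0 0.04 0 0 0; 0 0 0 0 0 0; 0 0 0 0 0 0")

```text
time_s: 9.25
position: [0.4223, 0.0204, -0.0272]
tcp_rot: [[-0.16, 0.987, -0.0], [0.987, 0.16, 0.0], [0.0, -0.0, -1.0]]
force: [0.3, -0.0, 0.4]
opening: 0.998
grasp_force: 0.0
```

apply_moves(plan="0 0 0.04 0 0 0; 0 0 0 0 0 0; 0 0 0 0 0 0")

```text
time_s: 9.5
position: [0.4222, 0.0204, -0.0292]
tcp_rot: [[-0.16, 0.987, -0.0], [0.987, 0.16, 0.0], [0.0, -0.0, -1.0]]
force: [-1.3, 0.3, -0.3]
opening: 1.005
grasp_force: 0.0
```

apply_moves(plan="0 0 0.04 0 0 0; 0 0 0 0 0 0; 0 0 0 0 0 0")

```text
time_s: 9.75
position: [0.4225, 0.0204, -0.0307]
tcp_rot: [[-0.16, 0.987, 0.001], [0.987, 0.16, -0.0], [-0.0, 0.001, -1.0]]
force: [-0.0, -0.1, 5.1]
opening: 1.003
grasp_force: 2.7
```

apply_moves(plan="0 0 0.04 0 0 0; 0 0 0 0 0 0; 0 0 0 0 0 0")

```text
time_s: 10.0
position: [0.4225, 0.0204, -0.0308]
tcp_rot: [[-0.16, 0.987, 0.002], [0.987, 0.16, -0.0], [-0.001, 0.002, -1.0]]
force: [-0.8, 0.3, 29.2]
opening: 0.998
grasp_force: 14.4
```

apply_moves(plan="0 0 0.04 0 0 0; 0 0 0 0 0 0; 0 0 0 0 0 0")

```text
time_s: 10.25
position: [0.4225, 0.0204, -0.031]
tcp_rot: [[-0.16, 0.987, 0.003], [0.987, 0.16, -0.001], [-0.001, 0.003, -1.0]]
force: [-0.8, 0.0, 52.5]
opening: 0.995
grasp_force: 26.2
```

Table contact occurs at a reported z of −0.0307, so true tip height = reported + 0.031. I'll raise by 5 mm and close.

apply_moves(plan="0 0 -0.1 0 0 0; 0 0 -0.09 0 0 0; 0 0 0 0 0 0; 0 0 0 0 0 0")

```text
time_s: 10.58
position: [0.4225, 0.0204, -0.0256]
tcp_rot: [[-0.16, 0.987, 0.0], [0.987, 0.16, -0.0], [-0.0, 0.0, -1.0]]
force: [0.4, 0.2, -1.0]
opening: 1.004
grasp_force: 0.0
```

apply_moves(plan="0 0 0 0 0 0; 0 0 0 0 0 0; 0 0 0 0 0 0; 0 0 0 0 0 0; 0 0 0 0 0 0; 0 0 0 0 0 0; 0 0 0 0 0 0; 0 0 0 0 0 0; 0 0 0 0 0 0; 0 0 0 0 0 0", gripper=-1)

```text
time_s: 11.42
position: [0.4223, 0.0204, -0.0256]
tcp_rot: [[-0.16, 0.987, -0.0], [0.987, 0.16, 0.0], [0.0, -0.0, -1.0]]
force: [0.1, -0.3, -1.1]
opening: 0.503
grasp_force: 29.9
```

apply_moves(plan="0 0 -0.3 0 0 0; 0 0 -0.5 0 0 0; 0 0 -0.6 0 0 0; 0 0 -0.5 0 0 0; 0 0 -0.3 0 0 0; 0 0 0 0 0 0")

```text
time_s: 11.92
position: [0.4242, 0.0202, 0.087]
tcp_rot: [[-0.16, 0.987, 0.006], [0.987, 0.16, -0.001], [-0.002, 0.006, -1.0]]
force: [1.2, -0.2, -1.5]
opening: 0.502
grasp_force: 29.9
```

```bash
python3 -c "
from h import *
s=bot.read_state();print(s['position'],s['opening'],s['grasp_force'])
plan([.4848,.3657,.07],pose(3.7,-6),18)"
```

```text
[0.4242 0.0202 0.087 ] 0.5019594299347833 29.9426488219342
t 11.9167 per row mm 19.512575864887673 deg 0.44785951877599434
0.368 0.128 0.019 0 -0.001 0.001; 0.369 0.126 0.017 0 -0.001 0.001; 0.37 0.124 0.014 0 -0.001 0.001; 0.371 0.122 0.012 0 -0.001 0.001; 0.371 0.12 0.01 0 -0.001 0.001; 0.372 0.118 0.008 0 -0.001 0.001; 0.373 0.116 0.006 0 -0.001 0.001; 0.373 0.114 0.003 0 -0.001 0.001; 0.374 0.112 0.001 0 -0.001 0.001; 0.374 0.11 -0.001 0 -0.001 0.001; 0.375 0.108 -0.003 0 -0.001 0.001; 0.376 0.106 -0.005 0 -0.001 0.001; 0.376 0.104 -0.008 0 -0.001 0.001; 0.377 0.102 -0.01 0 -0.001 0.001; 0.377 0.1 -0.012 0 -0.001 0.001; 0.377 0.098 -0.014 0 -0.001 0.001; 0.378 0.096 -0.016 0 -0.001 0.001; 0.378 0.094 -0.019 0 -0.001 0.001
```

apply_moves(plan="0.37 0.13 0 0 0 0.001; 0.37 0.13 0 0 0 0.001; 0.37 0.12 0 0 0 0.001; 0.37 0.12 0 0 0 0.001; 0.37 0.12 0 0 0 0.001; 0.37 0.12 0 0 0 0.001; 0.37 0.12 0 0 0 0.001; 0.37 0.11 0 0 0 0.001; 0.37 0.11 0 0 0 0.001; 0.37 0.11 0 0 0 0.001")

```text
time_s: 12.75
position: [0.4558, 0.2124, 0.0829]
tcp_rot: [[-0.097, 0.995, -0.003], [0.995, 0.097, -0.001], [-0.0, -0.003, -1.0]]
force: [0.9, 0.2, -1.1]
opening: 0.5
grasp_force: 29.9
```

apply_moves(plan="0.38 0.11 0 0 -0.002 0.001; 0.38 0.11 0 0 -0.002 0.001; 0.38 0.1 0 0 -0.002 0.001; 0.38 0.1 0 0 -0.002 0.001; 0.38 0.1 0 0 -0.002 0.001; 0.38 0.1 0 0 -0.002 0.001; 0.38 0.1 -0.01 0 -0.002 0; 0.38 0.09 -0.02 0 -0.002 0; 0 0 0 0 0 0; 0 0 0 0 0 0")

```text
time_s: 13.58
position: [0.4847, 0.3667, 0.0772]
tcp_rot: [[-0.062, 0.998, 0.005], [0.993, 0.062, -0.101], [-0.101, -0.001, -0.995]]
force: [0.2, -0.4, -1.0]
opening: 0.501
grasp_force: 29.9
```

```bash
python3 -c "
from h import *
s=bot.read_state();print(s['position'],s['opening'],s['force'])
plan([.4848,.3657,.034],pose(3.7,-6),4)"
```

```text
[0.4847 0.3667 0.0772] 0.5009579495306186 [ 0.2112 -0.4296 -0.9532]
t 13.5833 per row mm 10.8079313425621 deg 0.060801822782764615
0.017 0.001 0.215 0 0 0; 0.017 0 0.215 0 0 0; 0.017 0 0.215 0 0 0; 0.017 0 0.215 0 0 0
```

apply_moves(plan="0.02 0 0.21 0 0 0; 0.02 0 0.21 0 0 0; 0.02 0 0.21 0 0 0; 0.02 0 0.2 0 0 0; 0 0 0 0 0 0; 0 0 0 0 0 0")

```text
time_s: 14.08
position: [0.4851, 0.3651, 0.0363]
tcp_rot: [[-0.059, 0.998, 0.005], [0.993, 0.059, -0.101], [-0.102, -0.001, -0.995]]
force: [0.3, 0.6, -1.0]
opening: 0.504
grasp_force: 29.9
```

apply_moves(plan="0 0 0.04 0 0 0; 0 0 0.04 0 0 0; 0 0 0 0 0 0; 0 0 0 0 0 0")

```text
time_s: 14.42
position: [0.486, 0.3658, 0.034]
tcp_rot: [[-0.059, 0.998, 0.008], [0.993, 0.06, -0.1], [-0.1, 0.002, -0.995]]
force: [0.2, -0.7, -1.5]
opening: 0.499
grasp_force: 29.9
```

apply_moves(plan="0 0 0.04 0 0 0; 0 0 0 0 0 0; 0 0 0 0 0 0")

```text
time_s: 14.67
position: [0.4858, 0.3655, 0.0317]
tcp_rot: [[-0.059, 0.998, 0.007], [0.993, 0.06, -0.1], [-0.1, 0.001, -0.995]]
force: [-0.7, 0.4, -1.3]
opening: 0.502
grasp_force: 29.9
```

apply_moves(plan="0 0 0.04 0 0 0; 0 0 0 0 0 0; 0 0 0 0 0 0")

```text
time_s: 14.92
position: [0.4858, 0.3652, 0.0295]
tcp_rot: [[-0.059, 0.998, 0.007], [0.993, 0.06, -0.1], [-0.1, 0.001, -0.995]]
force: [1.0, -0.2, -1.2]
opening: 0.5
grasp_force: 29.9
```

apply_moves(plan="0 0 0.03 0 0 0; 0 0 0 0 0 0; 0 0 0 0 0 0")

```text
time_s: 15.17
position: [0.4858, 0.3651, 0.028]
tcp_rot: [[-0.059, 0.998, 0.007], [0.993, 0.06, -0.1], [-0.1, 0.001, -0.995]]
force: [-0.2, 0.6, -0.6]
opening: 0.501
grasp_force: 29.9
```

apply_moves(plan="0 0 0.03 0 0 0; 0 0 0 0 0 0; 0 0 0 0 0 0")

```text
time_s: 15.42
position: [0.4861, 0.3651, 0.0269]
tcp_rot: [[-0.059, 0.998, 0.008], [0.993, 0.06, -0.1], [-0.1, 0.002, -0.995]]
force: [0.1, 1.2, 0.9]
opening: 0.504
grasp_force: 29.9
```

apply_moves(plan="0 0 0.01 0 0 0; 0 0 0 0 0 0")

```text
time_s: 15.58
position: [0.4862, 0.3651, 0.0269]
tcp_rot: [[-0.059, 0.998, 0.008], [0.993, 0.06, -0.1], [-0.1, 0.002, -0.995]]
force: [-1.4, 1.2, 4.7]
opening: 0.503
grasp_force: 30.0
```

apply_moves(plan="0 0 0 0 0 0; 0 0 0 0 0 0; 0 0 0 0 0 0; 0 0 0 0 0 0; 0 0 0 0 0 0; 0 0 0 0 0 0; 0 0 -0.1 0 0 0; 0 0 -0.3 0 0 0; 0 0 -0.6 0 0 0; 0 0 -0.8 0 0 0", gripper=0.8)

```text
time_s: 16.42
position: [0.4829, 0.3724, 0.114]
tcp_rot: [[-0.06, 0.998, 0.001], [0.993, 0.059, -0.104], [-0.104, -0.005, -0.995]]
force: [0.4, 0.1, -0.8]
opening: 0.901
grasp_force: 0.0
```

apply_moves(plan="0 0 -0.8 0 0 0; 0 0 -0.3 0 0.008 0; 0 0 0 0 0.008 0; 0 0 0 0 0 0", gripper=1)

```text
time_s: 16.75
position: [0.4857, 0.3786, 0.1729]
tcp_rot: [[-0.058, 0.998, 0.005], [0.998, 0.058, 0.002], [0.002, 0.005, -1.0]]
force: [-0.2, 0.3, -0.2]
opening: 0.995
grasp_force: 0.0
```

```bash
python3 -c "
from h import *
s=bot.read_state();print(s['position'],s['tcp_rot'])
plan([.496,-.279,.2],pose(8.5),24)"
```

```text
[0.4857 0.3786 0.1729] [[-0.0585  0.9983  0.0047]
 [ 0.9983  0.0584  0.0021]
 [ 0.0018  0.0048 -1.    ]]
t 16.75 per row mm 27.428550360772547 deg 0.2148864656447842
-0.548 -0.023 -0.024 0 0 -0.001; -0.547 -0.025 -0.024 0 0 -0.001; -0.547 -0.027 -0.024 0 0 -0.001; -0.547 -0.03 -0.024 0 0 -0.001; -0.547 -0.032 -0.024 0 0 -0.001; -0.547 -0.034 -0.023 0 0 -0.001; -0.547 -0.036 -0.023 0 0 -0.001; -0.547 -0.038 -0.023 0 0 -0.001; -0.547 -0.04 -0.023 0 0 -0.001; -0.546 -0.042 -0.023 0 0 -0.001; -0.546 -0.044 -0.023 0 0 -0.001; -0.546 -0.046 -0.023 0 0 -0.001; -0.546 -0.048 -0.023 0 0 -0.001; -0.546 -0.05 -0.023 0 0 -0.001; -0.546 -0.052 -0.023 0 0 -0.001; -0.545 -0.054 -0.023 0 0 -0.001; -0.545 -0.056 -0.023 0 0 -0.001; -0.545 -0.058 -0.023 0 0 -0.001; -0.545 -0.06 -0.023 0 0 -0.001; -0.545 -0.062 -0.023 0 0 -0.001; -0.544 -0.064 -0.023 0 0 -0.001; -0.544 -0.066 -0.023 0 0 -0.001; -0.544 -0.068 -0.023 0 0 -0.001; -0.544 -0.07 -0.023 0 0 -0.001
```

apply_moves(plan="-0.6 -0.03 -0.02 0 0 -0.001; -0.6 -0.03 -0.02 0 0 -0.001; -0.6 -0.03 -0.02 0 0 -0.001; -0.6 -0.03 -0.02 0 0 -0.001; -0.6 -0.03 -0.02 0 0 -0.001; -0.6 -0.03 -0.02 0 0 -0.001; -0.6 -0.04 -0.02 0 0 -0.001; -0.6 -0.04 -0.02 0 0 -0.001; -0.6 -0.04 -0.02 0 0 0; -0.6 -0.04 -0.02 0 0 0")

```text
time_s: 17.58
position: [0.4932, 0.0778, 0.1798]
tcp_rot: [[-0.11, 0.994, -0.001], [0.994, 0.11, -0.001], [-0.0, -0.001, -1.0]]
force: [0.1, -0.9, 0.4]
opening: 0.998
grasp_force: 0.0
```

apply_moves(plan="-0.6 -0.05 -0.02 0 0 -0.001; -0.6 -0.05 -0.02 0 0 -0.001; -0.6 -0.05 -0.02 0 0 -0.001; -0.6 -0.05 -0.02 0 0 -0.001; -0.6 -0.05 -0.02 0 0 -0.001; -0.6 -0.05 -0.02 0 0 -0.001; -0.6 -0.05 -0.02 0 0 0; -0.6 -0.05 -0.02 0 0 0; -0.6 -0.06 -0.02 0 0 0; -0.6 -0.06 -0.02 0 0 0")

```text
time_s: 18.42
position: [0.5078, -0.2227, 0.1896]
tcp_rot: [[-0.147, 0.989, -0.001], [0.989, 0.147, 0.001], [0.001, -0.001, -1.0]]
force: [0.6, 0.9, -0.8]
opening: 0.995
grasp_force: 0.0
```

```bash
python3 -c "
from h import *
import cv2
im=capture('top')[:,:,::-1]
cv2.imwrite('pics/p1.png',cv2.resize(im[140:245,55:195],(798,598),interpolation=cv2.INTER_CUBIC))
s=bot.read_state();print(s['position'])
plan([.496,-.279,.14],pose(8.5),5)"
```

```text
[ 0.5096 -0.2296  0.1901]
t 18.4667 per row mm 14.331896218488847 deg 0.08245069545669646
-0.186 -0.083 0.201 0 0 0; -0.187 -0.083 0.201 0 0 0; -0.187 -0.083 0.201 0 0 0; -0.187 -0.083 0.201 0 0 0; -0.187 -0.083 0.201 0 0 0
```

View pics/p1.png

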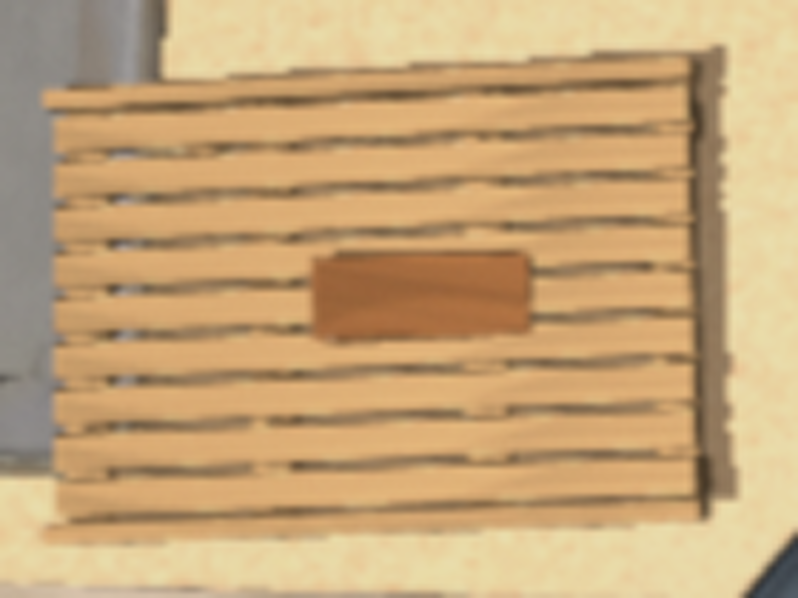

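The wedge lies flat on the board with its thin edge uphill at crop (530,253)–(530,333). Now the pin.

apply_moves(plan="-0.19 -0.08 0.2 0 0 0; -0.19 -0.08 0.2 0 0 0; -0.19 -0.08 0.2 0 0 0; -0.19 -0.08 0.2 0 0 0; -0.19 -0.08 0.2 0 0 0; 0 0 0 0 0 0; 0 0 0 0 0 0")

```text
time_s: 19.05
position: [0.4951, -0.2714, 0.1393]
tcp_rot: [[-0.146, 0.989, -0.0], [0.989, 0.146, 0.002], [0.002, -0.0, -1.0]]
force: [0.4, -0.4, -0.1]
opening: 1.002
grasp_force: 0.0
```

```bash
python3 -c "
from h import *
s=bot.read_state();print(s['position'])
for z in(.058,.062):print('thin mid',ray('top',55+530.5/5.7-.5,140+293.5/5.695-.5,z))
print('thick',ray('top',55+313/5.7-.5,140+298/5.695-.5,.045+.03))
plan([.496,-.279,.052],pose(8.5),6)"
```

```text
[ 0.4951 -0.2714  0.1393]
thin mid [0.4891 0.3018 0.058 ]
thin mid [0.4888 0.3009 0.062 ]
thick [0.4821 0.4128 0.075 ]
t 19.05 per row mm 14.600059051365513 deg 0.023024941025054185
-0.026 -0.001 0.291 0 0 0; -0.026 -0.001 0.291 0 0 0; -0.026 -0.001 0.291 0 0 0; -0.026 -0.001 0.291 0 0 0; -0.026 -0.001 0.291 0 0 0; -0.026 -0.001 0.291 0 0 0
```

apply_moves(plan="-0.03 0 0.29 0 0 0; -0.03 0 0.29 0 0 0; -0.03 0 0.29 0 0 0; -0.03 0 0.29 0 0 0; -0.02 0 0.29 0 0 0; -0.02 0 0.28 0 0 0; 0 0 0 0 0 0; 0 0 0 0 0 0")

```text
time_s: 19.72
position: [0.4971, -0.2788, 0.0539]
tcp_rot: [[-0.148, 0.989, 0.001], [0.989, 0.148, 0.001], [0.001, 0.001, -1.0]]
force: [-1.0, -0.8, -0.2]
opening: 1.002
grasp_force: 0.0
```

apply_moves(plan="0 0 0 0 0 0; 0 0 0 0 0 0; 0 0 0 0 0 0; 0 0 0 0 0 0; 0 0 0 0 0 0; 0 0 0 0 0 0; 0 0 0 0 0 0; 0 0 0 0 0 0", gripper=-1)

```text
time_s: 20.38
position: [0.4981, -0.2799, 0.0543]
tcp_rot: [[-0.147, 0.989, 0.003], [0.989, 0.147, -0.001], [-0.001, 0.003, -1.0]]
force: [1.5, 0.3, 2.2]
opening: 0.609
grasp_force: 30.0
```

Gripped at 53 mm, near the full diameter. Lift straight up.

apply_moves(plan="0 0 -0.1 0 0 0; 0 0 -0.2 0 0 0; 0 0 -0.3 0 0 0; 0 0 -0.3 0 0 0; 0 0 -0.3 0 0 0; 0 0 -0.3 0 0 0; 0 0 -0.3 0 0 0; 0 0 -0.2 0 0 0; 0 0 0 0 0 0; 0 0 0 0 0 0")

```text
time_s: 21.22
position: [0.4968, -0.2795, 0.1543]
tcp_rot: [[-0.147, 0.989, 0.002], [0.989, 0.147, -0.0], [-0.001, 0.002, -1.0]]
force: [-0.3, -0.4, -2.6]
opening: 0.608
grasp_force: 30.0
```

```bash
python3 -c "
from h import *
s=bot.read_state();print(s['time_s'],s['position'],s['force'],s['moment'],s['opening'])
d=np.array([-.0645,.998]);t=np.array([.489,.3015]);P=t-.014*d;print('target',P)
plan([.5,.05,.16],pose(50),20)"
```

```text
21.2167 [ 0.4968 -0.2795  0.1543] [-0.3311 -0.3615 -2.5973] [-0.0249 -0.112   0.0122] 0.6083290129753147
target [0.4899 0.2875]
t 21.2167 per row mm 16.47733854881914 deg 2.076545763372636
0.325 0.052 -0.006 0 0 -0.006; 0.323 0.063 -0.006 0 0 -0.006; 0.321 0.075 -0.006 0 0 -0.006; 0.318 0.087 -0.006 0 0 -0.006; 0.315 0.098 -0.006 0 0 -0.006; 0.311 0.109 -0.006 0 0 -0.006; 0.307 0.121 -0.006 0 0 -0.006; 0.302 0.132 -0.006 0 0 -0.006; 0.297 0.143 -0.006 0 0 -0.006; 0.292 0.153 -0.006 0 0 -0.006; 0.286 0.164 -0.006 0 0 -0.006; 0.28 0.174 -0.006 0 0 -0.006; 0.273 0.184 -0.006 0 0 -0.006; 0.267 0.194 -0.006 0 0 -0.006; 0.259 0.203 -0.006 0 0 -0.006; 0.252 0.213 -0.006 0 0 -0.006; 0.244 0.222 -0.006 0 0 -0.006; 0.236 0.23 -0.006 0 0 -0.006; 0.227 0.239 -0.006 0 0 -0.006; 0.218 0.247 -0.006 0 0 -0.006
```

apply_moves(plan="0.33 0.05 0 0 0 -0.006; 0.32 0.06 0 0 0 -0.006; 0.32 0.08 0 0 0 -0.006; 0.32 0.09 0 0 0 -0.006; 0.32 0.1 0 0 0 -0.006; 0.31 0.11 0 0 0 -0.006; 0.31 0.12 0 0 0 -0.006; 0.3 0.13 0 0 0 -0.006; 0.3 0.14 0 0 0 -0.006; 0.29 0.15 0 0 0 -0.006")

```text
time_s: 22.05
position: [0.496, -0.1114, 0.1533]
tcp_rot: [[-0.505, 0.863, -0.001], [0.863, 0.505, 0.001], [0.002, 0.0, -1.0]]
force: [0.5, 0.6, -2.8]
opening: 0.608
grasp_force: 30.0
```

apply_moves(plan="0.29 0.16 0 0 0 -0.006; 0.28 0.17 0 0 0 -0.006; 0.27 0.18 0 0 0 -0.006; 0.27 0.19 0 0 0 -0.006; 0.26 0.2 0 0 0 -0.006; 0.25 0.21 0 0 0 -0.006; 0.24 0.22 0 0 0 -0.006; 0.24 0.23 0 0 0 -0.006; 0.23 0.24 0 0 0 -0.006; 0.22 0.25 0 0 0 -0.006")

```text
time_s: 22.88
position: [0.4925, 0.0527, 0.1533]
tcp_rot: [[-0.788, 0.616, -0.001], [0.616, 0.788, 0.001], [0.001, -0.0, -1.0]]
force: [0.3, 0.3, -2.6]
opening: 0.611
grasp_force: 30.0
```

```bash
python3 -c "
from h import *
s=bot.read_state();print(s['time_s'],s['position'],s['force'],s['moment'],s['opening'])
plan([.49,.284,.12],pose(93.7),20)"
```

```text
22.8833 [0.4925 0.0527 0.1533] [ 0.3354  0.3131 -2.6394] [ 0.0806 -0.1801 -0.0025] 0.6110913481989702
t 22.8833 per row mm 11.687217869976998 deg 2.087206698339575
0.144 0.181 0.033 0 0 -0.006; 0.138 0.186 0.033 0 0 -0.006; 0.131 0.191 0.033 0 0 -0.006; 0.124 0.195 0.033 0 0 -0.006; 0.117 0.2 0.033 0 0 -0.006; 0.109 0.204 0.033 0 0 -0.006; 0.102 0.208 0.033 0 0 -0.006; 0.094 0.211 0.033 0 0 -0.006; 0.086 0.215 0.033 0 0 -0.006; 0.079 0.218 0.033 0 0 -0.006; 0.071 0.22 0.033 0 0 -0.006; 0.063 0.223 0.033 0 0 -0.006; 0.054 0.225 0.033 0 0 -0.006; 0.046 0.227 0.033 0 0 -0.006; 0.038 0.228 0.033 0 0 -0.006; 0.03 0.229 0.033 0 0 -0.006; 0.021 0.23 0.033 0 0 -0.006; 0.013 0.231 0.033 0 0 -0.006; 0.004 0.231 0.033 0 0 -0.006; -0.004 0.231 0.033 0 0 -0.006
```

apply_moves(plan="0.14 0.18 0 0 0 -0.006; 0.14 0.19 0 0 0 -0.006; 0.13 0.19 0 0 0 -0.006; 0.12 0.2 0 0 0 -0.006; 0.12 0.2 0 0 0 -0.006; 0.11 0.2 0 0 0 -0.006; 0.1 0.21 0 0 0 -0.006; 0.09 0.21 0 0 0 -0.006; 0.09 0.21 0 0 0 -0.006; 0.08 0.22 0 0 0 -0.006")

```text
time_s: 23.72
position: [0.4933, 0.1669, 0.1539]
tcp_rot: [[-0.959, 0.284, 0.001], [0.284, 0.959, 0.0], [-0.001, 0.0, -1.0]]
force: [0.4, 0.1, -2.9]
opening: 0.613
grasp_force: 30.0
```

apply_moves(plan="0.07 0.22 0 0 0 -0.006; 0.06 0.22 0 0 0 -0.006; 0.05 0.22 0 0 0 -0.006; 0.05 0.22 0 0 0 -0.006; 0.04 0.22 0 0 0 -0.005; 0.03 0.22 0 0 0 -0.005; 0.02 0.22 0 0 0 -0.005; 0.01 0.22 0 0 0 -0.005; 0 0 0 0 0 0; 0 0 0 0 0 0")

```text
time_s: 24.55
position: [0.4915, 0.2561, 0.1538]
tcp_rot: [[-1.0, 0.014, 0.001], [0.014, 1.0, -0.0], [-0.001, -0.0, -1.0]]
force: [-0.2, -0.2, -2.6]
opening: 0.614
grasp_force: 30.0
```

```bash
python3 -c "
from h import *
import cv2
s=bot.read_state();print(s['time_s'],s['position'],s['tcp_rot'],s['force'],s['opening'])
plan([.49,.283,.075],pose(93.7),8)
c=capture('scene')[:,:,::-1];t=capture('top')[:,:,::-1]
cv2.imwrite('pics/q_s.png',c);cv2.imwrite('pics/q_t.png',t)
"
```

```text
24.55 [0.4915 0.2561 0.1538] [[-0.9999  0.014   0.0014]
 [ 0.014   0.9999 -0.0003]
 [-0.0014 -0.0003 -1.    ]] [-0.2493 -0.1565 -2.5638] 0.6135663024495783
t 24.55 per row mm 10.411540382933039 deg 0.5629048828664711
0.005 0.067 0.197 0 0 -0.002; 0.004 0.067 0.197 0 0 -0.002; 0.004 0.067 0.197 0 0 -0.002; 0.003 0.067 0.197 0 0 -0.002; 0.002 0.067 0.197 0 0 -0.002; 0.001 0.067 0.197 0 0 -0.002; 0.001 0.067 0.197 0 0 -0.002; 0 0.067 0.197 0 0 -0.002
```

apply_moves(plan="0 0.07 0.2 0 0 -0.002; 0 0.07 0.2 0 0 -0.002; 0 0.07 0.2 0 0 -0.002; 0 0.07 0.2 0 0 -0.002; 0 0.07 0.2 0 0 -0.001; 0 0.07 0.2 0 0 -0.001; 0 0.07 0.2 0 0 0; 0 0.06 0.2 0 0 0; 0 0 0 0 0 0; 0 0 0 0 0 0")

```text
time_s: 25.48
position: [0.4905, 0.2831, 0.0731]
tcp_rot: [[-0.999, -0.048, -0.0], [-0.048, 0.999, -0.001], [0.0, -0.001, -1.0]]
force: [0.3, -0.2, -2.8]
opening: 0.614
grasp_force: 30.0
```

```bash
python3 -c "
from h import *
s=bot.read_state();print(s['time_s'],s['position'],s['force'],s['opening'])
plan([.4895,.288,.055],pose(93.7),5)
"
```

```text
25.4833 [0.4905 0.2831 0.0731] [ 0.2663 -0.1667 -2.7976] 0.6144568478722983
t 25.4833 per row mm 3.746529589236585 deg 0.19258430968724252
0.003 0.02 0.072 0 0 -0.001; 0.003 0.02 0.072 0 0 -0.001; 0.003 0.02 0.072 0 0 -0.001; 0.003 0.02 0.072 0 0 -0.001; 0.003 0.02 0.072 0 0 -0.001
```

apply_moves(plan="0 0.02 0.07 0 0 -0.001; 0 0.02 0.07 0 0 -0.001; 0 0.02 0.07 0 0 0; 0 0.02 0.07 0 0 0; 0 0.02 0.07 0 0 0; 0 0 0 0 0 0; 0 0 0 0 0 0")

```text
time_s: 26.07
position: [0.4906, 0.2881, 0.0562]
tcp_rot: [[-0.998, -0.06, 0.001], [-0.06, 0.998, -0.0], [-0.001, -0.0, -1.0]]
force: [0.3, -1.0, -1.8]
opening: 0.615
grasp_force: 30.0
```

apply_moves(plan="0 0 0.04 0 0 0; 0 0 0 0 0 0; 0 0 0 0 0 0")

```text
time_s: 26.32
position: [0.4908, 0.2881, 0.0544]
tcp_rot: [[-0.998, -0.06, 0.001], [-0.06, 0.998, 0.0], [-0.001, -0.0, -1.0]]
force: [0.4, 0.2, -2.7]
opening: 0.612
grasp_force: 30.0
```

apply_moves(plan="0 0 0.03 0 0 0; 0 0 0 0 0 0; 0 0 0 0 0 0")

```text
time_s: 26.57
position: [0.4908, 0.2881, 0.0529]
tcp_rot: [[-0.998, -0.06, 0.001], [-0.06, 0.998, 0.0], [-0.001, -0.0, -1.0]]
force: [0.3, 0.4, -2.9]
opening: 0.611
grasp_force: 30.0
```

apply_moves(plan="0 0 0.03 0 0 0; 0 0 0 0 0 0; 0 0 0 0 0 0")

```text
time_s: 26.82
position: [0.4908, 0.288, 0.0513]
tcp_rot: [[-0.998, -0.06, 0.001], [-0.06, 0.998, 0.0], [-0.001, -0.0, -1.0]]
force: [0.4, 0.3, -2.3]
opening: 0.609
grasp_force: 30.0
```

apply_moves(plan="0 0 0.03 0 0 0; 0 0 0 0 0 0; 0 0 0 0 0 0")

```text
time_s: 27.07
position: [0.4911, 0.2882, 0.0503]
tcp_rot: [[-0.998, -0.06, 0.002], [-0.06, 0.998, 0.0], [-0.002, 0.0, -1.0]]
force: [-0.4, -0.3, 1.8]
opening: 0.612
grasp_force: 30.0
```

apply_moves(plan="0 0 0.02 0 0 0; 0 0 0 0 0 0; 0 0 0 0 0 0")

```text
time_s: 27.32
position: [0.4911, 0.2882, 0.0502]
tcp_rot: [[-0.998, -0.06, 0.002], [-0.06, 0.998, 0.0], [-0.002, 0.0, -1.0]]
force: [-1.6, -1.3, 7.3]
opening: 0.615
grasp_force: 30.0
```

Touchdown at a reported z of 0.0503, as predicted. Ease off and slide gently down to the thin edge.

apply_moves(plan="0 0 -0.02 0 0 0; 0 0.02 0.002 0 0 0; 0 0.02 0.002 0 0 0; 0 0 0 0 0 0; 0 0 0 0 0 0")

```text
time_s: 27.73
position: [0.4911, 0.2899, 0.0501]
tcp_rot: [[-0.998, -0.06, 0.002], [-0.06, 0.998, -0.0], [-0.002, -0.0, -1.0]]
force: [0.2, -3.7, 6.3]
opening: 0.614
grasp_force: 30.0
```

apply_moves(plan="0 0.02 0.002 0 0 0; 0 0 0 0 0 0; 0 0 0 0 0 0")

```text
time_s: 27.98
position: [0.4911, 0.2909, 0.05]
tcp_rot: [[-0.998, -0.06, 0.002], [-0.06, 0.998, -0.0], [-0.002, -0.0, -1.0]]
force: [-0.2, -2.6, 5.2]
opening: 0.617
grasp_force: 30.0
```

apply_moves(plan="0 0.02 0.002 0 0 0; 0 0 0 0 0 0; 0 0 0 0 0 0")

```text
time_s: 28.23
position: [0.4911, 0.2918, 0.0499]
tcp_rot: [[-0.998, -0.06, 0.002], [-0.06, 0.998, -0.0], [-0.002, -0.0, -1.0]]
force: [-0.2, -1.4, 5.1]
opening: 0.615
grasp_force: 30.0
```

apply_moves(plan="0 0.02 0.001 0 0 0; 0 0 0 0 0 0; 0 0 0 0 0 0")

```text
time_s: 28.48
position: [0.491, 0.2929, 0.0498]
tcp_rot: [[-0.998, -0.06, 0.002], [-0.06, 0.998, -0.0], [-0.002, -0.0, -1.0]]
force: [0.5, -3.5, 5.5]
opening: 0.615
grasp_force: 30.0
```

apply_moves(plan="0 0.02 0.001 0 0 0; 0 0 0 0 0 0; 0 0 0 0 0 0")

```text
time_s: 28.73
position: [0.491, 0.294, 0.0497]
tcp_rot: [[-0.998, -0.06, 0.002], [-0.06, 0.998, 0.0], [-0.002, -0.0, -1.0]]
force: [1.3, -2.7, 4.4]
opening: 0.614
grasp_force: 30.0
```

apply_moves(plan="0 0 -0.02 0 0 0; 0 0 0 0 0 0; 0 0 0 0 0 0")

```text
time_s: 28.98
position: [0.4901, 0.2945, 0.0499]
tcp_rot: [[-0.998, -0.059, 0.001], [-0.059, 0.998, 0.001], [-0.001, 0.001, -1.0]]
force: [-1.0, 0.6, -1.5]
opening: 0.611
grasp_force: 30.0
```

apply_moves(plan="0 0 0 0 0 0; 0 0 0 0 0 0; 0 0 0 0 0 0; 0 0 0 0 0 0; 0 0 0 0 0 0; 0 0 0 0 0 0; 0 0 0 0 0 0; 0 0 0 0 0 0", gripper=0.6)

```text
time_s: 29.65
position: [0.4905, 0.2941, 0.0505]
tcp_rot: [[-0.998, -0.06, 0.001], [-0.06, 0.998, 0.0], [-0.001, 0.0, -1.0]]
force: [-0.6, 0.1, 0.0]
opening: 0.799
grasp_force: 0.0
```

apply_moves(plan="0 0 -0.1 0 0 0; 0 0 -0.2 0 0 0; 0 0 -0.3 0 0 0; 0 0 -0.4 0 0 0; 0 0 -0.5 0 0 0; 0 0 -0.6 0 0 0; 0 0 -0.6 0 0 0; 0 0 -0.2 0 0 0; 0 0 0 0 0 0")

```text
time_s: 30.4
position: [0.4925, 0.295, 0.1994]
tcp_rot: [[-0.998, -0.06, 0.009], [-0.06, 0.998, 0.003], [-0.009, 0.002, -1.0]]
force: [-0.9, 0.6, 0.2]
opening: 0.801
grasp_force: 0.0
```

```bash
python3 -c "
from h import *
s=bot.read_state();print(s['time_s'],s['position'],s['force'],s['opening'])
plan([.45,.0,.22],pose(93.7),12)
"
```

```text
30.4 [0.4925 0.295  0.1994] [-0.8518  0.5542  0.1675] 0.8011314917933344
t 30.4 per row mm 24.894160081622882 deg 0.05120210247928317
0.1 -0.486 -0.036 0 0 0; 0.1 -0.486 -0.036 0 0 0; 0.1 -0.486 -0.036 0 0 0; 0.101 -0.486 -0.036 0 0 0; 0.101 -0.486 -0.036 0 0 0; 0.101 -0.486 -0.036 0 0 0; 0.101 -0.486 -0.035 0 0 0; 0.101 -0.486 -0.035 0 0 0; 0.102 -0.486 -0.035 0 0 0; 0.102 -0.486 -0.035 0 0 0; 0.102 -0.486 -0.035 0 0 0; 0.102 -0.486 -0.034 0 0 0
```

Released and clear. Move aside and take the last look.

apply_moves(plan="0.1 -0.5 0 0 0 0; 0.1 -0.5 0 0 0 0; 0.1 -0.5 0 0 0 0; 0.1 -0.5 0 0 0 0; 0.1 -0.5 0 0 0 0; 0.1 -0.5 0 0 0 0; 0.1 -0.5 0 0 0 0; 0.1 -0.5 0 0 0 0; 0.1 -0.5 0 0 0 0; 0 0 0 0 0 0")

```text
time_s: 31.23
position: [0.457, 0.0636, 0.1939]
tcp_rot: [[-0.998, -0.056, -0.003], [-0.056, 0.998, -0.001], [0.003, -0.001, -1.0]]
force: [0.5, 0.2, -0.3]
opening: 0.797
grasp_force: 0.0
```

```bash
python3 -c "
from h import *
import cv2
t=capture('top')[:,:,::-1];c=capture('scene')[:,:,::-1]
a=cv2.resize(t[140:245,65:205],(798,598),interpolation=cv2.INTER_CUBIC)
b=cv2.resize(c[200:320,60:220],(320,240),interpolation=cv2.INTER_CUBIC);a[358:598,0:320]=b
cv2.imwrite('pics/f.png',a)"
```

```text
(no output)
```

View pics/f.png

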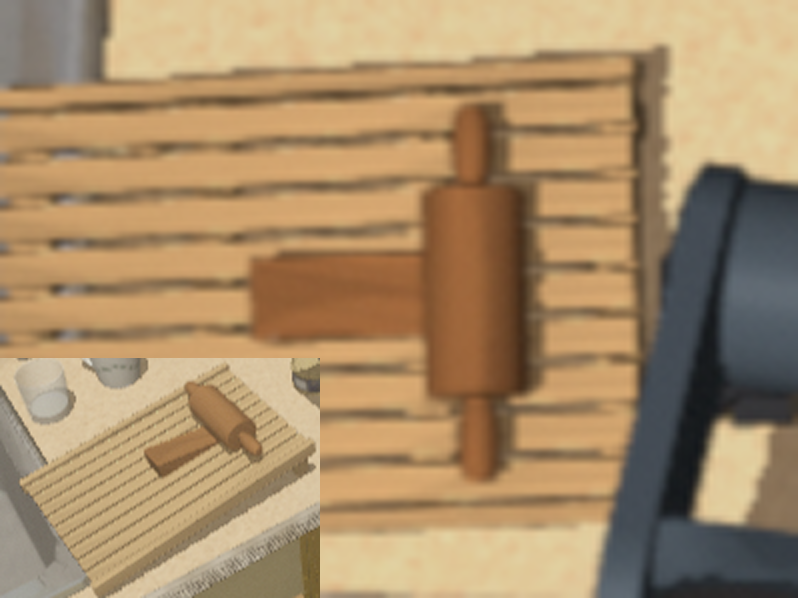

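The pin lies across the slope, with its barrel at (425–525, 185–395) resting on the thin edge of the wedge. The wedge's thick end is at x=250, so it was nudged about 2 mm, which confirms contact. I'll let it settle, check that nothing moves and hand in.

apply_moves(plan="0 0 0 0 0 0; 0 0 0 0 0 0; 0 0 0 0 0 0; 0 0 0 0 0 0; 0 0 0 0 0 0; 0 0 0 0 0 0; 0 0 0 0 0 0; 0 0 0 0 0 0; 0 0 0 0 0 0; 0 0 0 0 0 0")

```text
time_s: 32.17
position: [0.4589, 0.0668, 0.1954]
tcp_rot: [[-0.998, -0.06, 0.002], [-0.06, 0.998, 0.0], [-0.002, -0.0, -1.0]]
force: [-0.1, 0.1, -0.1]
opening: 0.795
grasp_force: 0.0
```

```bash
python3 -c "
from h import *
import cv2
t=capture('top')[:,:,::-1]
a=cv2.resize(t[140:245,65:205],(798,598),interpolation=cv2.INTER_CUBIC).astype(int);b=cv2.imread('pics/f.png').astype(int)
d=np.abs(a-b)[60:350,200:580].max();print('diff',d)
if d<40: print(bot.hand_in())"
```

```text
diff 4
the job is handed in; nothing more can be done
None
```

The job is handed in at about 32 s, but no verdict came back: the last pictures show the wedge flat on the board, thin edge up the slope, with the pin at rest across the slope against it.

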